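# Release the instrument drawer and load the inspection stage

## Task

Unscrew both captive locking bolts on the sloping console of the instrument cabinet anticlockwise to their end stops, and only then pull the drawer all the way out by its handle and leave it out. Take the flanged steel hub from the drawer and set it down gently, without dropping it, flange down, upright and centred on the round platen of the positioning stage, then let go. Leave the plain collar in the drawer and do not disturb the other things on the bench.

Things in the scene. Friction and masses are not known exactly. Their poses are not given: they have to be found in the camera images.
- cabinet: Grey cabinet with one drawer, fixed: 220 deep (x), 280 wide (y), 125 high. Origin at the centre of its underside; the drawer comes out of its -x side, the front; z up. On its flat top a full-width grey console slopes like a desk: it starts 15 behind the front face at height 125 and rises away from the front at 32 degrees, 110 along the slope, to height 183. Carries both bolts, side by side.
- bolt_left (a joint): Turn of the captive bolt on the cabinet's +y half, rad: 0 is fully locked, 1.35 its end stop when unscrewed; grows anticlockwise seen looking down onto the slope. It starts between 0 and 0.3 and stays where it is left.
- bolt_right (a joint): Same for the bolt on the cabinet's -y half.
- bolt_left_grip (a point): Grip point in the head of the bolt on the cabinet's +y half, on its axis, 37 above the slope. z: bolt axis, square to the slope (leans 32 degrees from vertical to the front); x: along the wing, turns with the bolt. Head: black wing 62 long (x), 16 thick (y), from 23 below to 13 above this point in z, on a 60 diameter steel disc. The two bolt axes are 140 apart.
- bolt_right_grip (a point): Same for the bolt on the -y half.
- cabinet_drawer0 (a joint): How far the drawer is out, m: 0 shut, 0.149 at its stop; it starts 0 to 0.01.
- cabinet_drawer0_handle (a point): Middle of the drawer's steel bar handle, 11 diameter, 120 long (y), centre line 35 in front of the drawer front, 87 above the bench. Moves with the drawer; axes as the cabinet's; the drawer slides out along -x. Drawer inside: 238 wide, from 56 to 231 behind this point in x, floor 22 and side walls' top edge 103 above the bench.
- hub: Loose plain steel hub standing in the drawer, flange down: flange 72 diameter and 16 thick, above it a solid boss 42 diameter up to a total height of 70. Origin at the centre of its underside, z up along its axis. About 0.45 kg. Left or right half of the drawer.
- collar: Loose plain steel collar (a short tube without flange) standing in the other half of the drawer: 54 outside, 30 bore, 45 high. Origin at the centre of its underside, z up. It stays in the drawer.
- platen (a point): Centre of the top face of the positioning stage's round black platen, 118 diameter, 92 above the bench, z up; a fine light circle of 78 diameter is marked round its centre. The stage is a fixed stack of black blocks 100 square with steel micrometer screws on one side, left or right of the cabinet.
- spool: Bystander: aluminium spool, 90 diameter base, 66 high, standing on the bench across from the stage, beyond the cabinet. Origin at the centre of its underside.
- lens: Bystander: black camera lens standing upright, 54 diameter, 105 high. Origin at the centre of its underside.
- bracket: Bystander: white printed bracket, 60 x 60 base and 58 high. Origin at the centre of its underside.
Things that resemble listed ones, but are neither listed nor needed, are in the scene too. There is more than one size of the part that bears platen; the job needs the middle-sized.

How it is judged (in metres and radians):
On the way, in this order (a step that is already met when the one before it is completed fails the run):
1. both bolts unscrewed to their end stops (within 0.1 rad) (value of joint each of bolt_left, bolt_right above 1.25 rad), for 0.1 s.
2. drawer pulled all the way out (at least 130 mm) (value of joint cabinet_drawer0 above 0.13 m), for 0.2 s.
3. hub lifted clear of the drawer (height (world z) of hub above 0.1 m), for 0.1 s.
At the end, for the whole second after the job is handed in: Both bolts within 0.1 rad of their end stops (above 1.25 rad), the drawer at least 130 mm out, the hub flange down at rest on the platen (underside within 4 mm of its top face), its axis within 15 mm of the platen's centre and within 0.06 rad of vertical; the collar still in the drawer (all of step 1 and value of joint cabinet_drawer0 above 0.13 m and horizontal distance between hub and platen below 0.015 m and z of hub in the frame of platen between -0.004 and 0.004 m and angle between hub's own z axis and vertical below 0.06 rad and linear speed of hub below 0.02 m/s and height (world z) of collar below 0.04 m); the robot touches nothing.
It fails at once if the drawer is opened more than 30 mm while a bolt is not unscrewed (value of joint cabinet_drawer0 above 0.03 m and value of joint any of bolt_left, bolt_right below 1.15 rad).
It fails at once if the hub is dropped (moves faster than 0.5 m/s while the fingers do not touch it, a fall of more than about 12 mm) (contact force between the fingers and hub below 0.05 N and linear speed of hub above 0.5 m/s).
It fails at once if the collar is lifted or toppled (height (world z) of collar above 0.05 m or angle between collar's own z axis and vertical above 0.6 rad).
It fails at once if a bystander on the bench (spool, lens, bracket) is moved more than 20 mm (distance of any of spool, lens, bracket from where it was at the start of the episode above 0.02 m).
It also fails if it takes over 72 s, if anything falls off the work surface, if the arm or the gripper's body presses on something with over 40 N, if the wrist force passes 120 N, or if a joint passes its speed limit or range.

## Robot

A 6-joint arm with a two-finger parallel gripper is mounted at the origin on the work surface. World frame = base frame: x ahead of the robot, y to its left, z up, the work surface at z = 0. Lengths are in mm, angles in rad, forces in N, time in s.
With the tool pointing down it reaches from about 400 to 925 mm from the base axis. Payload 12.5 kg.
Tool frame: the origin (TCP) lies midway between the tips of the shut fingers; the grasp point (between the pads) lies 19 mm behind it; z points along the fingers, y is the line along which they close (so a half turn about z gives the same grasp; the last joint's range is limited). The gripper opens to 95 mm and grips with 3 to 60 N. Pads are 20 mm wide; open, the fingers measure 119 mm over their backs; the gripper's body (75 mm by 180 mm) begins 59 mm behind the grasp point.
Start: joints at [-1.294, 0.491, 1.559, -0, 1.092, -0.106], TCP at [233.473, -579.773, 214.661] pointing down, gripper open.
Joint ranges: [-3.1, 3.1], [-0.84, 2.19], [0.05, 2.79], [-1.13, 4.28], [0.06, 2.93], [-2.69, 2.69]. Speed limits (rad/s): [2.22, 2.22, 2.79, 3.14, 3.14, 3.14].

## Interface

Orientations are given as [roll, pitch, yaw] about the fixed x, y, z axes, in that order (R = Rz(yaw) Ry(pitch) Rx(roll)).
In Python, from cell import env gives the robot as it stands.
- The arm moves only by the tool carry_out, never from a script. Its argument "series" is a list of rows, each a list of 4 numbers: the shift along the world's x, y, z normalised to -1 to 1, where 1 is 5 cm, then the turn about the world's z normalised to -1 to 1, where 1 is 6 degrees. In form: [[x, y, z, turn], ...]. A call has exactly 5 rows; each row shifts and turns the commanded pose from where the row before left it; what a row does not reach is not made up. A row lasts 1/10 s, in which the tool goes at most 50 mm and 8.59 degrees, less where a joint would pass 70% of its speed; a pose out of reach is approached as far as the arm can. A call with a number of a shift or a turn outside -1 to 1 is refused whole. A call with a gripper value outside its range is refused whole. "fingers" is the closure, from -1 (fully open) to 1 (shut), set as the call begins (left out, the last holds). The fingers move at their own pace and stop on an object; the grip force is fixed at half the most. Time passes only in rows, so rows that do not move let the fingers close, or fill a call up. It gives the time, the measured TCP pose, the force, the opening and the grip force at its end, in the units of the state.
- env.state(): the state, without advancing time (a new reading comes with each control period).
- env.read_camera(name): name is "scene" or "side" or "wrist"; returns the picture (384x512x3 uint8, red, green, blue); there is no depth.
- env.calibration(name): a dict with "K" (3x3 intrinsics, pixels), "pose" (4x4, takes a point from camera to world coordinates). Camera axes: x right, y down, z forward; pixel columns grow to the right and rows downward; lengths in mm; the calibration is good to about 2 mm. A picture is of the moment at which its call begins: read the wrist's pose just before it. calibration takes no time and is no camera call; for the wrist camera it gives the pose at the moment of the call.
- env.job_done(): hands the job in; it is judged then, once.
Trained networks look in the newest picture that a camera, given by its name, has taken for a name from the list of things; names that differ only in an ending like _2 or _b are one class to them, and where a whole thing is asked for, a point or a joint stands for the part that bears it (a point fixed in the world has none). Each returns a list of dicts, best first, with "conf" (0 to 1); they miss things now and then, are a little off and sometimes report something else, mostly with a low value. They report only what shows in the picture. A call takes as long as a camera call. They do not tell look-alikes from the thing itself.
- env.look_for(camera, label): "position" ([row, column] as shares, 0 to 1, of the picture: columns of its width, rows of its height, amid what is visible of it).
The state is a dict: "t": time; "joints": joint angles; "qvel": joint speeds; "tau": joint torques, N m; "eef_pos": TCP position; "tcp_rot": TCP orientation; "ft_force": force on the tool from outside, world axes, zero at the start; "moment": the same for the moment, N m; "opening": opening from 0.0 (shut) to 1.0 (fully open); "grip_force": force on a finger pad.
Only numpy, scipy, OpenCV 4.12 (cv2) and the standard library are available. Lean on these libraries where they do the work, as an engineer would, in place of code of your own. Each camera call takes 0.05 s, during which the arm holds its last target. There are 200 camera calls.

## Working session

There is one attempt and no reset: what is moved stays moved. The work goes in short steps, Python scripts to look and compute and a tool call to move; the robot and the scene stay as the last step left them, time stands still between calls to the robot, and variables do not carry over. Pictures are saved under pics/ and viewed, at most 10 in all, crops included, and the job is handed in when it is done.

Besides the shell and the picture viewer there is one more tool, called after "Request:" by a JSON object that holds its "fn" and its "kwargs", one argument or row to a line. carry_out: Moves the arm, as the interface text tells. Its arguments: {"type":"object","properties":{"series":{"type":"array","items":{"type":"array","items":{"type":"number","minimum":-1,"maximum":1}}},"fingers":{"type":"number"}},"required":["series"]}

```bash
mkdir -p pics; ls
cat > h.py <<'E'
from cell import env
import numpy as np, cv2
def px(cam,u,v,z):
    c=env.calibration(cam);K=np.array(c["K"]);T=np.array(c["pose"])
    d=T[:3,:3]@np.linalg.solve(K,[u,v,1]);o=T[:3,3]
    return o+d*(z-o[2])/d[2]
def proj(cam,P):
    c=env.calibration(cam);K=np.array(c["K"]);T=np.array(c["pose"])
    p=(np.atleast_2d(P)-T[:3,3])@T[:3,:3];q=p@K.T
    return q[:,:2]/q[:,2:]
E
python3 - <<'E'
from h import *
np.set_printoptions(precision=1,suppress=True)
a=env.read_camera("scene");b=env.read_camera("side")
cv2.imwrite("pics/a.png",cv2.resize(a[...,::-1],(800,600)));cv2.imwrite("pics/b.png",cv2.resize(b[...,::-1],(800,600)))
for c in("scene","side"):
    print(np.array(env.calibration(c)["pose"]),np.array(env.calibration(c)["K"]))
    for l in["bolt_left_grip","cabinet_drawer0_handle","platen","spool","lens","bracket"]:
        r=env.look_for(c,l);print(l,[(round(x["conf"],2),round(x["position"][1]*800),round(x["position"][0]*600)) for x in r])
print(env.state())
E
```

```text
pics
[[   0.5    0.5   -0.7 1357. ]
 [   0.9   -0.3    0.4 -375.3]
 [  -0.    -0.8   -0.6  887.5]
 [   0.     0.     0.     1. ]] [[374.1   0.  251. ]
 [  0.  374.1 193.7]
 [  0.    0.    1. ]]
bolt_left_grip [(0.72, 409, 341)]
cabinet_drawer0_handle [(0.76, 361, 356)]
platen [(0.93, 516, 241), (0.74, 473, 296), (0.6, 438, 250)]
spool [(0.79, 190, 394)]
lens [(0.59, 509, 334)]
bracket [(0.7, 241, 484), (0.64, 402, 335), (0.57, 332, 365)]
[[   0.9    0.4   -0.2  791. ]
 [   0.5   -0.8    0.4 -374.2]
 [   0.    -0.4   -0.9 1236.8]
 [   0.     0.     0.     1. ]] [[355.8   0.  250.6]
 [  0.  355.8 189.2]
 [  0.    0.    1. ]]
bolt_left_grip [(0.55, 424, 341)]
cabinet_drawer0_handle [(0.78, 375, 373)]
platen [(0.72, 415, 232), (0.59, 351, 197), (0.57, 417, 147)]
spool [(0.71, 248, 462), (0.39, 432, 389)]
lens []
bracket [(0.74, 358, 509)]
{'t': 0.7, 'joints': array([-1.3,  0.5,  1.6, -0. ,  1.1, -0.1]), 'qvel': array([ 0.,  0.,  0.,  0.,  0., -0.]), 'tau': array([ -0. , -61.2, -25.8,   0.1,   0. ,   0. ]), 'eef_pos': array([ 233.5, -579.8,  214.7]), 'tcp_rot': array([3.1, 0. , 0.4]), 'ft_force': array([-0. , -0.2, -0. ]), 'moment': array([ 0. , -0.1,  0. ]), 'grip_force': 0.0, 'opening': 1.0015704422541827}
```

View pics/a.png

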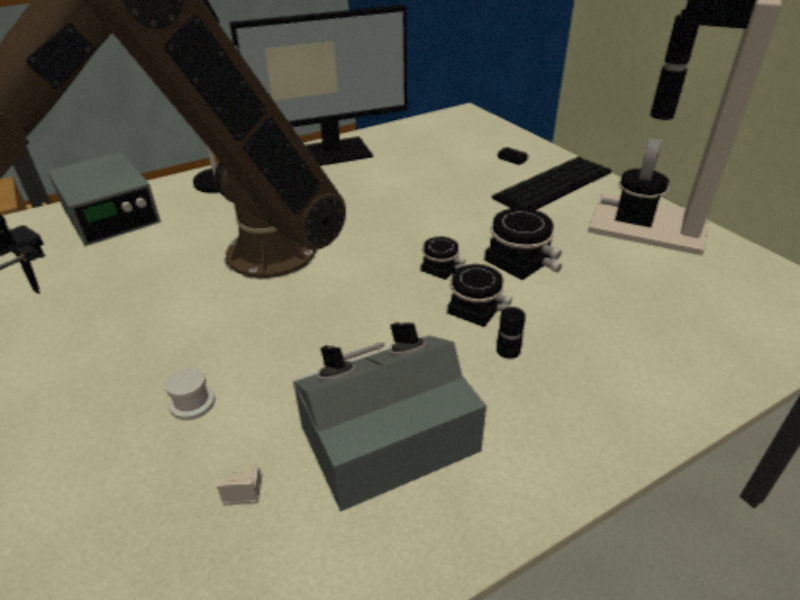

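View pics/b.png

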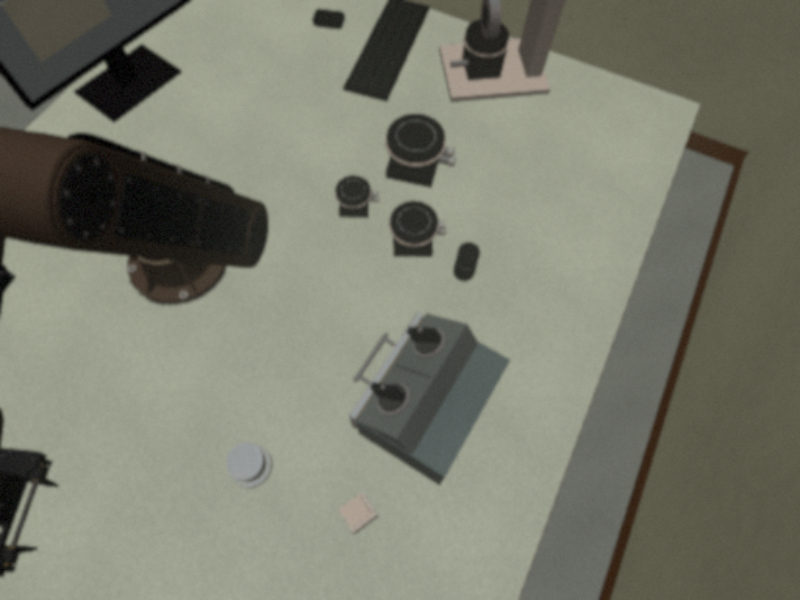

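Scene: cabinet with the bolt heads at (333,357) and (404,333). There are three stages: large (521,230), middle-sized (477,285) and small (440,250). Side: large (415,140), middle-sized (414,222), small (353,190). I'll measure their sizes, fit the cabinet pose, and view an enlarged crop.

```bash
cat > fit.py <<'E'
from h import *
from scipy.optimize import least_squares
np.set_printoptions(precision=1,suppress=True)
s=512/800
D=93.3
obs=[("scene",(485,405),(110,140,125)),("scene",(335,462),(110,-140,125)),("scene",(343,508),(110,-140,0)),("scene",(481,452),(110,140,0)),
("side",(440,476),(110,-140,125)),("side",(509,359),(110,140,125)),("side",(403,445),(-1.7,-140,183)),("side",(474,328),(-1.7,140,183)),("scene",(456,343),(-1.7,140,183)),("scene",(312,398),(-1.7,-140,183))]
def W(p,l):
    c,sn=np.cos(p[2]),np.sin(p[2]);return np.array([p[0]+c*l[0]-sn*l[1],p[1]+sn*l[0]+c*l[1],l[2]])
f=lambda p:np.concatenate([proj(c,W(p,l))[0]-np.array(u)*s for c,u,l in obs])
if __name__=="__main__":
    r=least_squares(f,[700,0,0.],loss="soft_l1");print(r.x,np.rad2deg(r.x[2]));print(r.fun.reshape(-1,2).T)
    p=r.x
    for sg in(1,-1):
        # slope midpoint guess
        for m in (40,55,70):
            l=np.array([-95+m*np.cos(.5585)-37*np.sin(.5585),70*sg,125+m*np.sin(.5585)+37*np.cos(.5585)])
            print(sg,m,W(p,l),proj("scene",W(p,l))/s,proj("side",W(p,l))/s)
    for n,a,b in(("large",(521,228),(415,138)),("mid",(477,281),(414,221)),("small",(440,246),(353,187))):
        print(n,px("scene",a[0]*s,a[1]*s,92),px("side",b[0]*s,b[1]*s,92))
    for n,c,z in(("lens",(511,317),105),("bracket",(240,480),58)):print(n,px("scene",c[0]*s,c[1]*s,z))
    print("spool",px("side",248*s,463*s,50),"handle",W(p,(-145,0,87)))
    a=cv2.resize(env.read_camera("side")[190:280,210:320,::-1],None,fx=4,fy=4,interpolation=2)
    b=cv2.resize(env.read_camera("side")[65:175,205:310,::-1],(344,360),interpolation=2)
    cv2.imwrite("pics/c.png",np.hstack([a,b]))
E
python3 fit.py
```

```text
[725.8 -41.2  -0.1] -4.534541702056731
[[ 1.7 -0.1 -1.2  0.9  4.   1.7 -3.6 -3.4  0.  -3.1]
 [ 0.3  3.2  2.6 -0.5  0.6  0.3 -3.4 -3.3 -1.2 -2.8]]
1 40 [650.9  34.9 177.6] [[401.3 329.3]] [[418.2 331.6]]
1 55 [663.6  33.9 185.5] [[404.4 330.1]] [[423.8 333.2]]
1 70 [676.2  32.9 193.5] [[407.5 330.9]] [[429.5 334.9]]
-1 40 [ 639.8 -104.6  177.6] [[330.4 352.9]] [[381.7 387.9]]
-1 55 [ 652.5 -105.6  185.5] [[332.6 354.1]] [[387.2 390.1]]
-1 70 [ 665.2 -106.6  193.5] [[334.9 355.3]] [[392.8 392.4]]
large [385.  552.8  92. ] [388.6 558.9  92. ]
mid [511.9 317.9  92. ] [502.  324.2  92. ]
small [345. 328.  92.] [320.7 343.8  92. ]
lens [664.5 290.8 105. ]
bracket [ 719.3 -320.2   58. ]
spool [ 451.3 -340.7   50. ] handle [581.2 -29.8  87. ]
```

View pics/c.png

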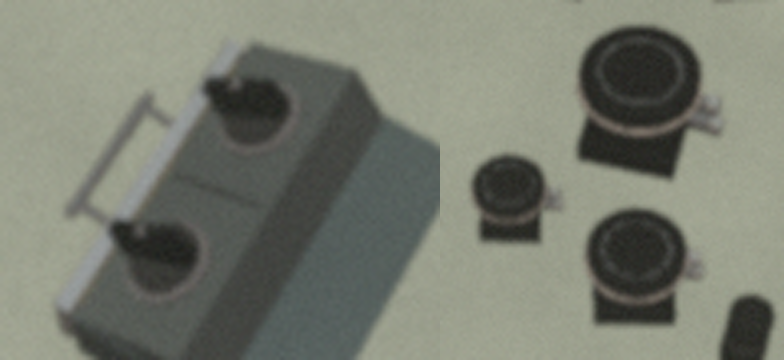

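Crop: the middle stage (native ~(265,141)) sits by the lens. The small one is at the left and the large one at the top, so the middle one fits. The wings run roughly fore-aft, and the bolt axes are near the disc centres. I'll refit with better corners.

```bash
cat > fit2.py <<'E'
from fit import *
n=lambda a,b:((210+a/4)/s,(190+b/4)/s)
obs[:]=obs[:6]+[("scene",(456,343),(-1.7,140,183)),("side",n(350,70),(-1.7,140,183)),("side",n(250,43),(-95,140,125)),("side",n(68,310),(-95,-140,125))]
hd=[(n(150,95),60),(n(70,212),-60)]
pm=lambda m,y,h:np.array([-95+m*np.cos(.5585)-h*np.sin(.5585),y,125+m*np.sin(.5585)+h*np.cos(.5585)])
bo=[(n(255,110),70),(n(158,260),-70)]
def g(q):
    return np.concatenate([f(q)]+[proj("side",W(q,(-145-q[3],y,87)))[0]-np.array(u)*s for u,y in hd]+[proj("side",W(q,pm(q[4],y,10)))[0]-np.array(u)*s for u,y in bo])
def solve():return least_squares(g,[725,-41,-.08,3,55],loss="soft_l1")
if __name__=="__main__":
    r=solve();q=r.x;print(q,q[2]);print(g(q).reshape(-1,2).T)
    for y in(70,-70):
        print("grip",W(q,pm(q[4],y,37)));
        for h in(50,):
            # wing top ends for various angles of wing, angle from slope-up direction
            for a in range(-60,61,20):
                t=np.deg2rad(a)
                P=[W(q,pm(q[4]+e*31*np.cos(t),y+e*31*np.sin(t),h)) for e in(-1,1)]
                print(y,a,((proj("side",P)-[210,190])*4).ravel(),(proj("scene",P)/s).ravel())
    print("handle",W(q,(-145-q[3],0,87)))
E
python3 fit2.py
python3 - <<'E'
from h import *
a=cv2.resize(env.read_camera("scene")[195:245,180:300,::-1],None,fx=6,fy=6,interpolation=2)
cv2.imwrite("pics/d.png",a)
E
```

```text
[720.5 -41.8  -0.1   2.   55.7] -0.09065248136841579
[[ 0.3 -1.9 -3.  -0.5  1.7  0.4 -1.   1.3  0.3 -0.3 -0.1  0.4 -0.2  0.7]
 [-0.3  1.4  0.8 -1.1  0.1  0.3 -1.8 -1.2 -1.5  0.4  0.3 -0.9  0.1 -1.7]]
grip [659.7  34.  185.9]
70 -60 [236.9  50.7 231.1 112.6] [411.6 317.1 391.2 327.1]
70 -40 [224.7  55.1 243.7 108.1] [406.6 317.8 396.3 326.4]
70 -20 [213.6  62.7 255.3 100.2] [401.1 319.  402.1 325.1]
70 0 [204.9  72.4 264.2  90. ] [395.6 320.5 407.9 323.5]
70 20 [199.7  83.2 269.3  78.8] [390.9 322.3 412.8 321.7]
70 40 [198.5  93.9 270.1  68. ] [387.3 324.  416.3 319.9]
70 60 [201.5 103.2 266.5  58.9] [385.4 325.4 418.  318.5]
grip [ 647.1 -105.4  185.9]
-70 -60 [142.1 191.5 132.3 261.9] [341.5 339.4 316.9 350.9]
-70 -40 [129.5 195.9 145.3 257.6] [336.6 340.  321.8 350.3]
-70 -20 [118.  203.7 157.4 249.4] [331.  341.2 327.8 349. ]
-70 0 [108.7 214.2 167.  238.4] [325.2 342.9 333.9 347.3]
-70 20 [102.7 226.2 172.9 225.9] [319.9 344.8 339.5 345.3]
-70 40 [100.8 238.4 174.3 213.6] [315.6 346.7 343.7 343.2]
-70 60 [103.3 249.2 171.3 202.9] [312.9 348.5 346.2 341.5]
handle [574.  -28.5  87. ]
```

View pics/d.png

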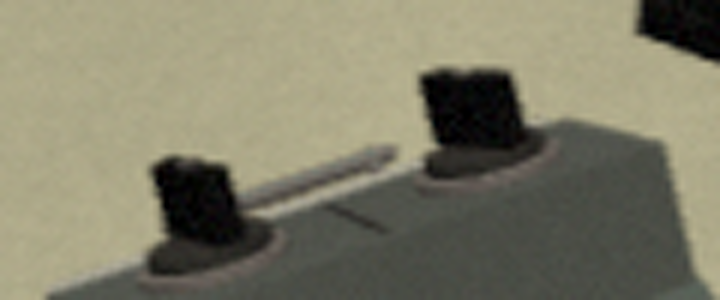

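The crop shows both wings near 5° from the fall line (left top edge (422..512,73), right (152..228,160)). I'll push the front end of each wing round with shut fingers, turning the tool along with it, and compute the waypoints now.

```bash
cat > wp.py <<'E'
from fit2 import *
q=[720.5,-41.8,-.0907,2,55.7]
def way(G,a,r=22,off=12.):
    psi=q[2];Rz=np.array([[np.cos(psi),-np.sin(psi),0],[np.sin(psi),np.cos(psi),0],[0,0,1]])
    c,sn=np.cos(.5585),np.sin(.5585);S=np.array([c,0,sn]);Y=np.array([0,1,0]);w=np.array([-sn,0,c])
    t=np.deg2rad(a);u=np.cos(t)*S+np.sin(t)*Y;v=-np.sin(t)*S+np.cos(t)*Y
    C=-r*u+8*v+13*w;nh=np.array([-u[1],u[0],0]);nh/=np.linalg.norm(nh)
    T=Rz@(C+off*nh);T[2]-=16
    return G+T,psi+np.arctan2(u[1],u[0])
if __name__=="__main__":
    for y in(-70,70):
        G=W(q,pm(q[4],y,37))
        for a in(-12,0,15,30,45,60,75,85):
            P,yw=way(G,a);print(y,a,P,round(np.rad2deg(yw),1))
    print(np.rad2deg(env.state()["tcp_rot"]))
E
python3 wp.py
```

```text
-70 -12 [628.5 -79.6 170.4] -19.3
-70 0 [623.4 -83.2 169.3] -5.2
-70 15 [618.1 -89.2 168.6] 12.3
-70 30 [614.5 -96.6 168.7] 29.1
-70 45 [ 613.  -104.5  169.7] 44.5
-70 60 [ 613.4 -112.2  171.4] 58.7
-70 75 [ 615.7 -119.1  173.8] 72.0
-70 85 [ 618.1 -123.2  175.7] 80.6
70 -12 [641.2  59.8 170.4] -19.3
70 0 [636.1  56.2 169.3] -5.2
70 15 [630.8  50.2 168.6] 12.3
70 30 [627.2  42.8 168.7] 29.1
70 45 [625.7  35.  169.7] 44.5
70 60 [626.1  27.3 171.4] 58.7
70 75 [628.4  20.3 173.8] 72.0
70 85 [630.8  16.2 175.7] 80.6
[180.   -0.   21.9]
```

Request:
{"fn": "carry_out", "kwargs": {
  "series": [
    [0.4, 0.4, 0.5, -1],
    [0.6, 0.7, 0.5, -1],
    [0.6, 0.7, 0.2, -1],
    [0.6, 0.7, 0, -1],
    [0.6, 0.7, 0, -1]
  ],
  "fingers": 1
}}

```text
t: 1.35
eef_pos: [373.0, -420.0, 274.1]
tcp_rot: [3.141, -0.001, -0.145]
ft_force: [1.0, -0.9, 0.0]
opening: 0.638
grip_force: 0.0
```

Request:
{"fn": "carry_out", "kwargs": {
  "series": [
    [0.6, 0.8, 0, 0],
    [0.6, 0.8, 0, 0],
    [0.6, 0.8, 0, 0],
    [0.6, 0.8, 0, 0],
    [0.6, 0.8, 0, 0]
  ]
}}

```text
t: 1.85
eef_pos: [523.0, -219.5, 273.7]
tcp_rot: [3.141, -0.0, -0.141]
ft_force: [0.8, -0.1, -0.3]
opening: 0.215
grip_force: 0.0
```

Request:
{"fn": "carry_out", "kwargs": {
  "series": [
    [0.6, 0.8, 0, 0],
    [0.6, 0.8, -0.1, 0],
    [0.6, 0.8, -0.2, 0],
    [0.28, 0.5, -0.2, 0],
    [0, 0, 0, 0]
  ]
}}

```text
t: 2.35
eef_pos: [626.1, -74.1, 247.0]
tcp_rot: [-3.141, 0.002, -0.137]
ft_force: [-0.5, -1.4, -0.4]
opening: 0.003
grip_force: 0.0
```

Run:
```python
from wp import *
a=env.read_camera("wrist")[...,::-1].copy()
for y in(-70,70):
  G=W(q,pm(q[4],y,37))
  for u in proj("wrist",[W(q,pm(q[4],y,50)),W(q,pm(q[4]-31,y,50)),W(q,pm(q[4]+31,y,50))]):
    if abs(u).max()<2000:cv2.circle(a,(int(u[0]),int(u[1])),3,(0,0,255),-1)
for u in proj("wrist",[W(q,(-147,-60,87)),W(q,(-147,60,87)),W(q,(-95,0,125)),W(q,(-1.7,0,183))]):cv2.circle(a,(int(u[0]),int(u[1])),3,(0,255,0),-1)
cv2.imwrite("pics/e.png",a)
```

```text
(no output)
```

View pics/e.png

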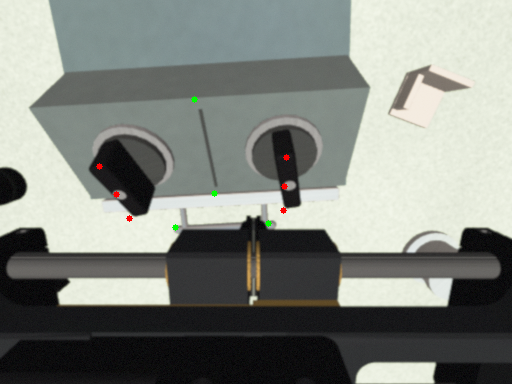

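The wrist view shows the right wing top at (274–300,130–207), the left wing from (105,150) to (145,208), and the disc centres at about (284,149) and (133,160). My overlay is off by a centimetre along the slope, so I'm refitting with these points.

Run:
```python
from fit2 import *
ow=[((33,106),lambda q:(-1.7,140,183)),((368,87),lambda q:(-1.7,-140,183)),((215,188),lambda q:(-95,0,125)),((104,200),lambda q:(-95,140,125)),((340,187),lambda q:(-95,-140,125)),
((284,149),lambda q:pm(q[4],-70,12)),((133,160),lambda q:pm(q[4],70,12))]
def g2(q):
    w=np.concatenate([proj("wrist",W(q,l(q)))[0]-u for u,l in ow])
    th=[]
    for k,y,e1,e2 in((5,-70,(282,131),(291.5,206.5)),(6,70,(105,153),(145,203))):
        c,sn=np.cos(q[k]),np.sin(q[k])
        A=proj("wrist",[W(q,pm(q[4]+31*e*c,y+31*e*sn,50)) for e in(1,-1)])
        th.append((A-[e1,e2]).ravel())
    return np.concatenate([w]+th+[g(q[:5])])
r=least_squares(g2,[720,-41,-.09,2,60,.1,.2],loss="soft_l1");q=r.x
np.set_printoptions(precision=3,suppress=True);print(q);print(r.fun.reshape(-1,2).T.round(1))
np.save("q.npy",q)
import wp;wp.q=q
for y,as_ in((-70,(-5,0,15,30,45,60,75,82)),(70,(0,15,30,45,60,75,82))):
    G=W(q,pm(q[4],y,37));print("G",G)
    for a in as_:
        P,yw=wp.way(G,a);print(y,a,P.round(1),round(np.rad2deg(yw),1))
print(env.calibration("wrist")["pose"].round(2), W(q,(-145-q[3],0,87)))
```

```text
[722.343 -44.179  -0.086   3.721  61.614   0.161  -0.11 ]
[[ -6.9   3.3   1.5 -14.1   4.6  -0.6  -3.8   1.5   0.8  -1.5 -18.8   0.
   -2.2  -3.2  -0.7   2.2   0.6  -1.4   1.4   0.3  -0.   -0.5   0.1   1.3
    2.3]
 [  0.6   0.1   3.5  -1.9  -2.1   0.6  -2.1  17.2  -3.1   4.6   9.1   0.3
    2.5   1.9  -0.5   1.1   1.   -1.3  -0.5  -0.7   1.6   0.9  -0.1   1.4
   -0.1]]
G [ 654.185 -108.543  189.028]
-70 -5 [632.5 -84.8 172.8] -10.8
-70 0 [630.5 -86.4 172.4] -4.9
-70 15 [625.2 -92.5 171.7] 12.6
-70 30 [621.6 -99.9 171.8] 29.3
-70 45 [ 620.1 -107.7  172.8] 44.8
-70 60 [ 620.6 -115.4  174.6] 59.0
-70 75 [ 622.9 -122.4  176.9] 72.3
-70 82 [ 624.5 -125.3  178.2] 78.3
G [666.253  30.936 189.028]
70 0 [642.5  53.1 172.4] -4.9
70 15 [637.2  47.  171.7] 12.6
70 30 [633.7  39.6 171.8] 29.3
70 45 [632.2  31.7 172.8] 44.8
70 60 [632.7  24.  174.6] 59.0
70 75 [635.   17.1 176.9] 72.3
70 82 [636.6  14.2 178.2] 78.3
[[ -0.14  -0.96  -0.25 694.26]
 [ -0.99   0.13   0.03 -85.86]
 [  0.     0.25  -0.97 418.24]
 [  0.     0.     0.     1.  ]] [574.175 -31.359  87.   ]
```

Request:
{"fn": "carry_out", "kwargs": {
  "series": [
    [0.1, -0.1, -0.3, 0],
    [0, 0, -0.4, 0],
    [0, 0, -0.4, 0],
    [0, 0, -0.4, 0],
    [0, 0, 0, 0]
  ]
}}

```text
t: 2.9
eef_pos: [628.9, -83.9, 170.9]
tcp_rot: [-3.141, 0.004, -0.143]
ft_force: [-0.4, -0.3, -0.1]
opening: 0.009
grip_force: 0.0
```

Request:
{"fn": "carry_out", "kwargs": {
  "series": [
    [-0.03, -0.06, 0, 1],
    [-0.03, -0.06, 0, 1],
    [-0.03, -0.06, 0, 1],
    [-0.03, -0.07, 0, 1],
    [-0.03, -0.07, 0.02, 1]
  ]
}}

```text
t: 3.4
eef_pos: [622.4, -98.4, 175.1]
tcp_rot: [-3.14, -0.0, 0.386]
ft_force: [-0.8, 8.6, -3.0]
opening: 0.004
grip_force: 3.5
```

Request:
{"fn": "carry_out", "kwargs": {
  "series": [
    [0, -0.06, 0, 1],
    [0, -0.06, 0, 1],
    [0, -0.06, 0.01, 1],
    [0, -0.05, 0.01, 0.5],
    [0, 0, 0, 0]
  ]
}}

```text
t: 3.9
eef_pos: [621.2, -110.3, 175.6]
tcp_rot: [-3.138, 0.002, 0.75]
ft_force: [-5.0, 5.0, -3.3]
opening: 0.005
grip_force: 3.3
```

Request:
{"fn": "carry_out", "kwargs": {
  "series": [
    [0.01, -0.06, 0.01, 1],
    [0.01, -0.06, 0.01, 1],
    [0.02, -0.06, 0.01, 1],
    [0.02, -0.06, 0.01, 1],
    [0.02, -0.06, 0.01, 1]
  ]
}}

```text
t: 4.4
eef_pos: [623.7, -123.6, 177.6]
tcp_rot: [-3.133, -0.002, 1.276]
ft_force: [-14.6, 16.1, 0.0]
opening: 0.004
grip_force: 9.2
```

Request:
{"fn": "carry_out", "kwargs": {
  "series": [
    [0.02, -0.02, 0.01, 0],
    [0.02, -0.01, 0, 0],
    [0.02, -0.01, 0, 0],
    [0, 0, 0, 0],
    [0, 0, 0, 0]
  ]
}}

```text
t: 4.9
eef_pos: [624.0, -123.9, 177.6]
tcp_rot: [-3.125, -0.003, 1.273]
ft_force: [-26.0, 20.4, 3.8]
opening: 0.005
grip_force: 15.2
```

Request:
{"fn": "carry_out", "kwargs": {
  "series": [
    [-0.2, 0.1, 0.1, -1],
    [0, 0.1, 0.6, -1],
    [0, 0.3, 0.6, -1],
    [0, 0.5, 0.1, -1],
    [0, 0.5, 0, -1]
  ]
}}

```text
t: 5.4
eef_pos: [620.2, -52.7, 251.3]
tcp_rot: [3.138, -0.002, 0.743]
ft_force: [0.7, 0.6, -0.9]
opening: 0.005
grip_force: 0.0
```

Request:
{"fn": "carry_out", "kwargs": {
  "series": [
    [0.1, 0.4, 0, -1],
    [0.1, 0.4, 0, -1],
    [0.1, 0.4, 0, -1],
    [0.1, 0.4, 0, -1],
    [0.1, 0.4, 0, -1]
  ]
}}

```text
t: 5.9
eef_pos: [645.2, 47.7, 249.8]
tcp_rot: [3.141, -0.001, 0.22]
ft_force: [-0.5, 0.8, -0.1]
opening: 0.003
grip_force: 0.0
```

Request:
{"fn": "carry_out", "kwargs": {
  "series": [
    [0.1, 0.1, 0, -1],
    [0, 0, 0, -1],
    [0, 0, 0, -1],
    [0, 0, 0, -0.8],
    [0, 0, 0, 0]
  ]
}}

```text
t: 6.4
eef_pos: [650.1, 52.0, 249.6]
tcp_rot: [-3.142, -0.001, -0.175]
ft_force: [0.0, -0.0, 0.1]
opening: 0.005
grip_force: 0.0
```

Run:
```python
from h import *
cv2.imwrite("pics/f.png",env.read_camera("wrist")[...,::-1])
```

```text
(no output)
```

View pics/f.png

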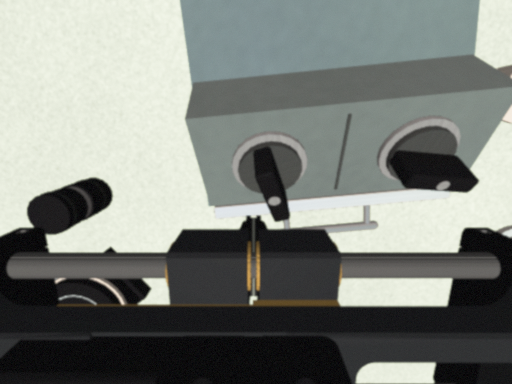

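The right wing now lies across the slope, at (390–475,180). The left wing runs from (262,150) to (282,218), as expected.

Request:
{"fn": "carry_out", "kwargs": {
  "series": [
    [-0.12, 0.14, -0.3, 0],
    [0, 0, -0.4, 0],
    [0, 0, -0.4, 0],
    [0, 0, -0.4, 0],
    [0, 0, 0, 0]
  ]
}}

```text
t: 6.95
eef_pos: [642.9, 59.6, 171.7]
tcp_rot: [3.141, 0.004, -0.17]
ft_force: [-0.2, -1.2, -0.2]
opening: 0.004
grip_force: 0.0
```

Request:
{"fn": "carry_out", "kwargs": {
  "series": [
    [-0.04, -0.1, 0, 1],
    [-0.03, -0.1, 0, 1],
    [-0.03, -0.06, 0, 1],
    [-0.03, -0.06, 0, 1],
    [-0.03, -0.06, 0.02, 1]
  ]
}}

```text
t: 7.45
eef_pos: [635.9, 42.3, 175.7]
tcp_rot: [-3.139, -0.001, 0.357]
ft_force: [-1.5, 10.0, -3.9]
opening: 0.008
grip_force: 4.7
```

Request:
{"fn": "carry_out", "kwargs": {
  "series": [
    [-0.01, -0.06, 0, 1],
    [-0.01, -0.06, 0, 1],
    [0, -0.06, 0.01, 1],
    [0, -0.05, 0.01, 0.7],
    [0, 0, 0, 0]
  ]
}}

```text
t: 7.95
eef_pos: [633.5, 30.2, 176.2]
tcp_rot: [-3.138, 0.002, 0.743]
ft_force: [-5.5, 4.6, -3.5]
opening: 0.004
grip_force: 3.9
```

Request:
{"fn": "carry_out", "kwargs": {
  "series": [
    [0.01, -0.06, 0.01, 1],
    [0.01, -0.06, 0.01, 1],
    [0.02, -0.06, 0.01, 1],
    [0.02, -0.06, 0.01, 1],
    [0.02, -0.06, 0.01, 1]
  ]
}}

```text
t: 8.45
eef_pos: [635.4, 17.1, 178.0]
tcp_rot: [-3.132, -0.002, 1.269]
ft_force: [-17.4, 18.4, -2.5]
opening: 0.001
grip_force: 10.8
```

Request:
{"fn": "carry_out", "kwargs": {
  "series": [
    [0.02, -0.02, 0.01, 0],
    [0.02, -0.01, 0, 0],
    [0.02, -0.01, 0, 0],
    [0, 0, 0, 0],
    [0, 0, 0, 0]
  ]
}}

```text
t: 8.95
eef_pos: [635.6, 16.4, 178.1]
tcp_rot: [-3.125, -0.001, 1.265]
ft_force: [-28.8, 21.8, 3.0]
opening: 0.003
grip_force: 16.8
```

Both bolts stop at the same relative pose with rising force. For the drawer I'll hook the shut fingers behind the handle bar: the gripper body would foul the console if I gripped it. I'm moving above it to measure.

Request:
{"fn": "carry_out", "kwargs": {
  "series": [
    [-0.2, 0.1, 0.1, -1],
    [-0.1, 0, 0.6, -1],
    [-0.1, -0.2, 0.6, -1],
    [-0.2, -0.3, 0.1, -1],
    [-0.2, -0.3, 0, -1]
  ]
}}

```text
t: 9.45
eef_pos: [602.2, -23.1, 251.8]
tcp_rot: [3.138, -0.003, 0.737]
ft_force: [0.1, -0.3, 0.4]
opening: 0.006
grip_force: 0.0
```

Request:
{"fn": "carry_out", "kwargs": {
  "series": [
    [-0.3, -0.2, 0, -1],
    [-0.3, 0, 0, -1],
    [0, 0, 0, -1],
    [0, 0, 0, -1],
    [0, 0, 0, -1]
  ]
}}

```text
t: 9.95
eef_pos: [572.1, -32.8, 250.4]
tcp_rot: [3.141, -0.002, 0.212]
ft_force: [-0.2, 1.1, -0.5]
opening: 0.004
grip_force: 0.0
```

Request:
{"fn": "carry_out", "kwargs": {
  "series": [
    [0, 0, 0, -1],
    [0, 0, 0, -1],
    [0, 0, 0, -0.8],
    [0, 0, 0, 0],
    [0, 0, 0, 0]
  ]
}}

```text
t: 10.45
eef_pos: [572.0, -32.6, 249.6]
tcp_rot: [3.141, -0.001, -0.075]
ft_force: [-0.1, 0.6, 0.0]
opening: 0.004
grip_force: 0.0
```

Run:
```python
from fit2 import *
q=np.load("q.npy");a=env.read_camera("wrist")[...,::-1].copy()
for l in[(-145-q[3],0,87),(-145-q[3],60,87),(-145-q[3],-60,87),(-110-q[3],0,87)]:
    P=W(q,l);u=proj("wrist",P)[0];print(P,u);cv2.circle(a,(int(u[0]),int(u[1])),2,(0,0,255),-1)
print(env.look_for("wrist","cabinet_drawer0_handle"))
st=env.state();print(st["eef_pos"],st["tcp_rot"])
cv2.imwrite("pics/g.png",a)
```

```text
[574.2 -31.4  87. ] [251.7 179.7]
[579.3  28.4  87. ] [202.9 179.3]
[569.  -91.1  87. ] [300.4 180.1]
[609.  -34.4  87. ] [251.9 151. ]
[{'position': [0.3865, 0.4896], 'conf': 0.91}]
[571.9 -32.5 249.3] [ 3.1 -0.  -0.1]
```

View pics/g.png

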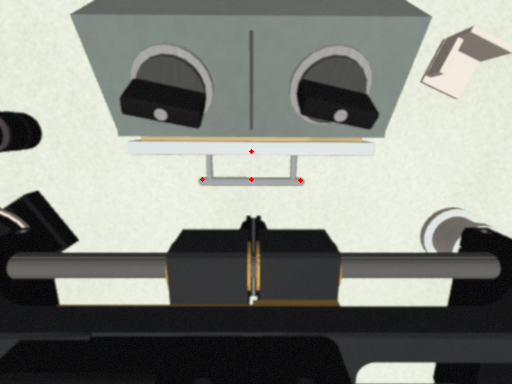

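The bar is at row ~182 (the prediction was 180, so x≈572), and both wings lie across the slope, symmetrically. I'm going down behind the bar at x≈592.

Request:
{"fn": "carry_out", "kwargs": {
  "series": [
    [0.4, 0, -0.6, 0],
    [0, 0, -0.8, 0],
    [0, 0, -0.8, 0],
    [0, 0, -0.4, 0],
    [0, 0, 0, 0]
  ]
}}

```text
t: 11.05
eef_pos: [590.6, -32.3, 116.2]
tcp_rot: [-3.141, 0.005, -0.077]
ft_force: [0.1, -0.2, 0.8]
opening: 0.006
grip_force: 0.0
```

Request:
{"fn": "carry_out", "kwargs": {
  "series": [
    [0, 0, -0.4, 0],
    [0, 0, -0.3, 0],
    [0, 0, -0.26, 0],
    [0, 0, 0, 0],
    [0, 0, 0, 0]
  ]
}}

```text
t: 11.55
eef_pos: [592.3, -32.4, 71.5]
tcp_rot: [3.141, -0.001, -0.078]
ft_force: [0.6, -0.2, 0.5]
opening: 0.006
grip_force: 0.0
```

Request:
{"fn": "carry_out", "kwargs": {
  "series": [
    [-0.1, 0.01, 0, 0],
    [-0.2, 0.02, 0, 0],
    [-0.3, 0.03, 0, 0],
    [-0.3, 0.03, 0, 0],
    [-0.3, 0.03, 0, 0]
  ]
}}

```text
t: 12.05
eef_pos: [530.8, -26.4, 71.3]
tcp_rot: [3.141, -0.001, -0.078]
ft_force: [2.4, -1.8, -0.5]
opening: 0.008
grip_force: 0.8
```

Request:
{"fn": "carry_out", "kwargs": {
  "series": [
    [-0.3, 0.03, 0, 0],
    [-0.3, 0.03, 0, 0],
    [-0.3, 0.03, 0, 0],
    [-0.3, 0.03, 0, 0],
    [-0.2, 0.02, 0, 0]
  ]
}}

```text
t: 12.55
eef_pos: [460.3, -19.2, 71.2]
tcp_rot: [3.142, 0.0, -0.078]
ft_force: [-0.4, -0.6, 0.2]
opening: 0.003
grip_force: 0.0
```

Request:
{"fn": "carry_out", "kwargs": {
  "series": [
    [-0.15, 0.01, 0, 0],
    [-0.15, 0.01, 0, 0],
    [-0.1, 0.01, 0, 0],
    [-0.08, 0, 0, 0],
    [0, 0, 0, 0]
  ]
}}

```text
t: 13.05
eef_pos: [445.7, -18.8, 71.7]
tcp_rot: [3.14, -0.018, -0.079]
ft_force: [32.5, 6.1, -18.9]
opening: 0.004
grip_force: 15.6
```

Request:
{"fn": "carry_out", "kwargs": {
  "series": [
    [0.2, 0, 0, 0],
    [0, 0, 0.6, 0],
    [0, 0, 1, 0],
    [0, 0, 1, 0],
    [0, 0, 1, 0]
  ]
}}

```text
t: 13.55
eef_pos: [447.0, -17.7, 252.6]
tcp_rot: [3.142, 0.001, -0.078]
ft_force: [0.4, -0.3, -0.9]
opening: 0.002
grip_force: 0.0
```

Request:
{"fn": "carry_out", "kwargs": {
  "series": [
    [0, 0, 0.8, 0],
    [0, 0, 0.2, 0],
    [0, 0, 0, 0],
    [0, 0, 0, 0],
    [0, 0, 0, 0]
  ],
  "fingers": -1
}}

```text
t: 14.05
eef_pos: [447.3, -17.8, 299.0]
tcp_rot: [-3.141, 0.003, -0.078]
ft_force: [-0.2, -0.7, 0.2]
opening: 0.369
grip_force: 0.0
```

Run:
```python
from h import *
np.set_printoptions(precision=1,suppress=True)
a=env.read_camera("wrist")[...,::-1].copy();T=env.calibration("wrist")["pose"]
print(env.state()["eef_pos"],T[:3,3])
for l,z in(("hub",70),("collar",45)):
    for r in env.look_for("wrist",l):
        v,u=np.array(r["position"])*[384,512];print(l,round(r["conf"],2),u,v,px("wrist",u,v,22+z),px("wrist",u,v,22+z/2))
cv2.imwrite("pics/i.png",a)
```

```text
[447.4 -17.8 299.2] [516.8 -23.7 469.5]
hub 0.57 294.1952 99.68639999999999 [541.4 -79.3  92. ] [543.6 -84.4  57. ]
hub 0.4 253.696 70.8096 [580.2 -29.5  92. ] [586.1 -30.1  57. ]
collar 0.55 208.2816 97.1904 [556.   35.4  67. ] [558.2  38.7  44.5]
```

View pics/i.png

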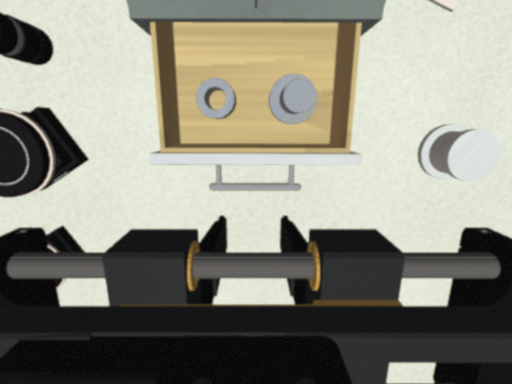

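The drawer is out. The hub's boss top is centred at ~(299,96) and its flange at ~(293,99), in the right half. The collar is at (216,98). I'm checking that the two circles agree.

Run:
```python
from h import *
np.set_printoptions(precision=1,suppress=True)
a=cv2.imread("pics/i.png");g=cv2.resize(cv2.cvtColor(a,cv2.COLOR_BGR2GRAY)[60:140,170:345],None,fx=4,fy=4,interpolation=2)
cs=cv2.HoughCircles(g,cv2.HOUGH_GRADIENT,1.5,15,param1=60,param2=30,minRadius=40,maxRadius=120)
for c in cs[0][:10]:
    u,v=170+c[0]/4,60+c[1]/4;print(u,v,c[2]/4,"z92",px("wrist",u,v,92)[:2],"z38",px("wrist",u,v,38)[:2],"z67",px("wrist",u,v,67)[:2])
print(px("wrist",299,96,92),px("wrist",294,99,38))
K=env.calibration("wrist")["K"];print(K[0][0])
```

```text
217.4375 100.3125 19.075 z92 [548.8  20.3] z38 [553.3  26.6] z67 [550.9  23.2]
294.6875 98.8125 15.4 z92 [542.6 -80. ] z38 [546.3 -88.1] z67 [544.3 -83.8]
222.3125 102.1875 13.975 z92 [546.   14.2] z38 [550.1  19.7] z67 [547.9  16.8]
222.3125 98.4375 13.825 z92 [550.6  13.7] z38 [555.4  19.1] z67 [552.8  16.2]
299.1875 96.5625 16.0375 z92 [544.9 -86. ] z38 [548.9 -94.9] z67 [546.8 -90.1]
306.3125 96.5625 26.837502 z92 [544.2 -95.2] z38 [ 548.1 -105.4] z67 [546.  -99.9]
212.5625 99.1875 21.1 z92 [550.7  26.5] z38 [555.5  33.7] z67 [552.9  29.8]
302.5625 94.3125 20.1625 z92 [547.3 -90.4] z38 [ 551.7 -100. ] z67 [549.3 -94.9]
220.4375 105.5625 13.0375 z92 [542.   17.1] z38 [545.6  23. ] z67 [543.6  19.8]
215.1875 103.3125 16.1125 z92 [545.3  23.7] z38 [549.4  30.4] z67 [547.2  26.8]
[545.6 -85.8  92. ] [546.1 -87.1  38. ]
275.7102344038769
```

Request:
{"fn": "carry_out", "kwargs": {
  "series": [
    [0.5, -0.35, -0.2, 0],
    [0.5, -0.35, -0.4, 0],
    [0.5, -0.35, -0.4, 0],
    [0.46, -0.32, -0.4, 0],
    [0, 0, 0, 0]
  ],
  "fingers": -0.47
}}

```text
t: 14.7
eef_pos: [546.7, -87.8, 227.0]
tcp_rot: [-3.141, 0.005, -0.079]
ft_force: [-0.9, 0.1, -0.0]
opening: 0.74
grip_force: 0.0
```

Request:
{"fn": "carry_out", "kwargs": {
  "series": [
    [0, 0, -0.5, 0],
    [0, 0, -0.5, 0],
    [0, 0, -0.5, 0],
    [0, 0, -0.2, 0],
    [0, 0, 0, 0]
  ]
}}

```text
t: 15.2
eef_pos: [545.2, -86.0, 144.9]
tcp_rot: [-3.141, 0.002, -0.078]
ft_force: [0.4, -0.3, 0.1]
opening: 0.735
grip_force: 0.0
```

Request:
{"fn": "carry_out", "kwargs": {
  "series": [
    [0, 0, -0.4, 0],
    [0, 0, -0.5, 0],
    [0, 0, -0.5, 0],
    [0, 0, -0.4, 0],
    [0, 0, 0, 0]
  ]
}}

```text
t: 15.7
eef_pos: [545.3, -86.2, 54.9]
tcp_rot: [-3.141, 0.002, -0.078]
ft_force: [0.2, 0.4, 0.9]
opening: 0.738
grip_force: 0.0
```

Request:
{"fn": "carry_out", "kwargs": {
  "series": [
    [0, 0, 0, 0],
    [0, 0, 0, 0],
    [0, 0, 0, 0],
    [0, 0, 0, 0],
    [0, 0, 0, 0]
  ],
  "fingers": 1
}}

```text
t: 16.2
eef_pos: [546.2, -86.2, 56.6]
tcp_rot: [3.142, -0.001, -0.078]
ft_force: [0.6, 3.0, 6.8]
opening: 0.435
grip_force: 30.0
```

Request:
{"fn": "carry_out", "kwargs": {
  "series": [
    [0, 0, 0.1, 0],
    [0, 0, 0.3, 0],
    [0, 0, 0.6, 0],
    [0, 0, 0.8, 0],
    [0, 0, 0.8, 0]
  ]
}}

```text
t: 16.7
eef_pos: [545.1, -86.3, 186.6]
tcp_rot: [-3.141, 0.002, -0.078]
ft_force: [0.9, 0.2, -5.9]
opening: 0.437
grip_force: 30.0
```

Request:
{"fn": "carry_out", "kwargs": {
  "series": [
    [-0.1, 0.2, 0.2, 0],
    [-0.1, 0.5, 0, 0],
    [-0.1, 0.7, 0, 0],
    [-0.1, 0.8, 0, 0],
    [-0.1, 0.7, 0, 0]
  ]
}}

```text
t: 17.2
eef_pos: [519.1, 60.5, 194.2]
tcp_rot: [3.141, 0.003, -0.078]
ft_force: [0.1, -0.4, -6.4]
opening: 0.436
grip_force: 30.0
```

Request:
{"fn": "carry_out", "kwargs": {
  "series": [
    [-0.2, 0.6, 0, 0],
    [-0.2, 0.5, 0, 0],
    [0, 0.4, 0, 0],
    [0, 0.2, 0, 0],
    [0, 0, 0, 0]
  ]
}}

```text
t: 17.7
eef_pos: [500.2, 144.5, 194.8]
tcp_rot: [3.141, 0.002, -0.076]
ft_force: [-0.1, -0.4, -5.2]
opening: 0.44
grip_force: 30.0
```

Run:
```python
from h import *
np.set_printoptions(precision=1,suppress=True)
print(env.state()["eef_pos"],env.state()["opening"])
a=env.read_camera("wrist")[...,::-1];s=env.read_camera("side")[...,::-1];c=env.read_camera("scene")[...,::-1]
print(proj("wrist",[507,321,92]),env.look_for("wrist","platen"))
cv2.imwrite("pics/w.png",a);cv2.imwrite("pics/s.png",s);cv2.imwrite("pics/sc.png",c)
k=lambda im,x,y:cv2.resize(im[y-38:y+37,x-50:x+50],(400,300),interpolation=2)
cv2.imwrite("pics/j.png",np.vstack([np.hstack([k(s,265,141),k(c,305,180)]),np.hstack([cv2.resize(a,(400,300)),cv2.resize(s[120:220,200:333],(400,300))])]))
```

```text
[500.2 144.5 194.8] 0.44010175877623975
[[ 80.1 200.5]] [{'position': [0.501, 0.166], 'conf': 0.87}, {'position': [0.7664, 0.1754], 'conf': 0.83}]
```

View pics/j.png

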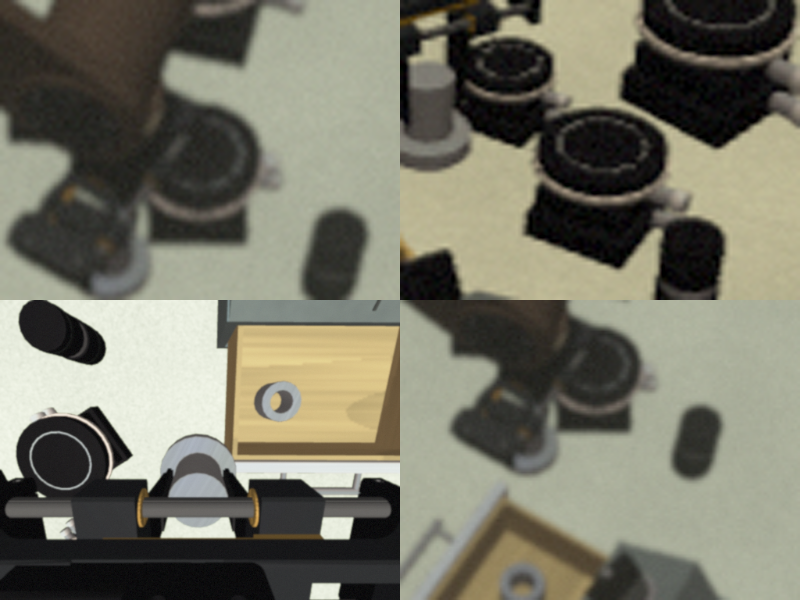

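Wrist view: the middle platen's ring is centred at native ~(77,205). Scene crop: ring centre ~(305,178). The hub is upright in the grip. I'll fit the ring now.

Run:
```python
from h import *
np.set_printoptions(precision=1,suppress=True)
from scipy.optimize import least_squares
for f,cam,c0,R0,R1 in(("w","wrist",(77,205),32,46),("sc","scene",(305.3,178.2),6,15)):
    g=cv2.imread(f"pics/{f}.png",0).astype(float);P=[]
    # search radially in world plane z=92, for brightest in r 30..48
    C=px(cam,*c0,92)
    for it in range(3):
        pts=[]
        for t in np.linspace(0,2*np.pi,90,endpoint=False):
            rs=np.arange(30,50,.5);W=np.c_[C[0]+rs*np.cos(t),C[1]+rs*np.sin(t),np.full(len(rs),92)]
            u=proj(cam,W).astype(np.float32);v=cv2.remap(g.astype(np.float32),u[:,0].copy(),u[:,1].copy(),1).ravel()
            i=v.argmax()
            if v[i]>np.median(v)+12 and 0<i<len(rs)-1:pts.append(W[i,:2])
        pts=np.array(pts);r=least_squares(lambda p:np.hypot(*(pts-p[:2]).T)-p[2],[*C[:2],39],loss="soft_l1");C=np.array([*r.x[:2],92])
    print(cam,len(pts),"centre",r.x[:2],"diam",2*r.x[2],"rms",np.sqrt(np.mean(r.fun**2)))
# hub boss top centre in wrist image (x160-230,y165-230 of half view -> native)
print("hub top at",px("wrist",197*1.28,200*1.28,194.8+35),env.state()["eef_pos"])
```

```text
wrist 90 centre [501.3 325.3] diam 78.55896794855535 rms 0.24839922313820892
scene 83 centre [500.3 326.1] diam 77.57618267332711 rms 1.2617889450866029
hub top at [500.5 143.  229.8] [500.8 142.8 195.4]
```

Both cameras agree: the platen is at (501,325.5), and the ring measures 78 mm, so it's the middle-sized one.

Request:
{"fn": "carry_out", "kwargs": {
  "series": [
    [0, 0.4, 0, 0],
    [0, 0.8, 0, 0],
    [0, 1, 0, 0],
    [0, 0.8, 0, 0],
    [0, 0.4, 0, 0]
  ]
}}

```text
t: 18.4
eef_pos: [500.9, 315.7, 195.5]
tcp_rot: [-3.141, -0.0, -0.077]
ft_force: [0.4, -0.9, -6.6]
opening: 0.435
grip_force: 30.0
```

Request:
{"fn": "carry_out", "kwargs": {
  "series": [
    [0, 0.2, 0, 0],
    [0, 0.04, 0, 0],
    [0, 0, 0, 0],
    [0, 0, 0, 0],
    [0, 0, 0, 0]
  ]
}}

```text
t: 18.9
eef_pos: [501.1, 324.6, 195.9]
tcp_rot: [3.141, -0.0, -0.079]
ft_force: [-0.4, -0.4, -4.4]
opening: 0.438
grip_force: 30.0
```

Request:
{"fn": "carry_out", "kwargs": {
  "series": [
    [0, 0.01, -0.3, 0],
    [0, 0.01, -0.4, 0],
    [0, 0, -0.3, 0],
    [0, 0, -0.2, 0],
    [0, 0, -0.1, 0]
  ]
}}

```text
t: 19.4
eef_pos: [500.9, 326.1, 130.0]
tcp_rot: [3.141, 0.001, -0.079]
ft_force: [-0.2, 0.4, -6.3]
opening: 0.435
grip_force: 30.0
```

Request:
{"fn": "carry_out", "kwargs": {
  "series": [
    [0, 0, 0, 0],
    [0, 0, -0.02, 0],
    [0, 0, -0.02, 0],
    [0, 0, -0.02, 0],
    [0, 0, 0, 0]
  ]
}}

```text
t: 19.9
eef_pos: [500.9, 326.7, 127.9]
tcp_rot: [-3.142, -0.0, -0.078]
ft_force: [0.4, -0.1, -5.9]
opening: 0.439
grip_force: 30.0
```

Request:
{"fn": "carry_out", "kwargs": {
  "series": [
    [0, 0, -0.02, 0],
    [0, 0, -0.02, 0],
    [0, 0, 0, 0],
    [0, 0, 0, 0],
    [0, 0, 0, 0]
  ]
}}

```text
t: 20.4
eef_pos: [500.9, 326.7, 126.6]
tcp_rot: [-3.141, -0.001, -0.078]
ft_force: [-4.2, -2.0, 5.2]
opening: 0.435
grip_force: 30.0
```

The hub has landed: vertical force went from −6 to +5 N. I'm releasing it.

Request:
{"fn": "carry_out", "kwargs": {
  "series": [
    [0, 0, 0, 0],
    [0, 0, 0, 0],
    [0, 0, 0, 0],
    [0, 0, 0, 0],
    [0, 0, 0, 0]
  ],
  "fingers": -0.6
}}

```text
t: 20.9
eef_pos: [500.9, 326.7, 125.6]
tcp_rot: [3.141, 0.0, -0.078]
ft_force: [-0.2, -1.3, 0.2]
opening: 0.779
grip_force: 0.0
```

Request:
{"fn": "carry_out", "kwargs": {
  "series": [
    [0, 0, 0.1, 0],
    [0, 0, 0.4, 0],
    [0, 0, 0.8, 0],
    [0, 0, 0.8, 0],
    [0, 0, 0.6, 0]
  ]
}}

```text
t: 21.4
eef_pos: [501.0, 326.7, 263.6]
tcp_rot: [-3.141, -0.002, -0.078]
ft_force: [0.4, 0.4, -0.9]
opening: 0.8
grip_force: 0.0
```

Request:
{"fn": "carry_out", "kwargs": {
  "series": [
    [-0.4, -0.2, 0.2, 0],
    [-0.5, -0.2, 0, 0],
    [-0.4, -0.2, 0, 0],
    [0, 0, 0, 0],
    [0, 0, 0, 0]
  ]
}}

```text
t: 21.9
eef_pos: [436.1, 296.8, 271.4]
tcp_rot: [-3.141, -0.001, -0.078]
ft_force: [1.0, 0.6, -0.8]
opening: 0.799
grip_force: 0.0
```

Run:
```python
from h import *
np.set_printoptions(precision=1,suppress=True)
a=env.read_camera("wrist")[...,::-1].copy();s=env.read_camera("side")[...,::-1];c=env.read_camera("scene")[...,::-1].copy()
t=np.linspace(0,2*np.pi,40)
for im,cam in((a,"wrist"),(c,"scene")):
  for z,r in((108,36),(162,21)):
    p=proj(cam,np.c_[501+r*np.cos(t),325.7+r*np.sin(t),0*t+z])
    cv2.polylines(im,[(p*8).astype(np.int32)],True,(0,0,255),1,shift=3)
print(env.state()["ft_force"],env.state()["eef_pos"])
cv2.imwrite("pics/k.png",np.vstack([np.hstack([cv2.resize(a,(400,300)),cv2.resize(c[130:230,240:373],(400,300))]),np.hstack([cv2.resize(s[110:290,190:430],(400,300)),cv2.resize(c[150:350,120:386],(400,300))])]))
```

```text
[1.  0.9 0.4] [436.5 296.9 270.6]
```

View pics/k.png

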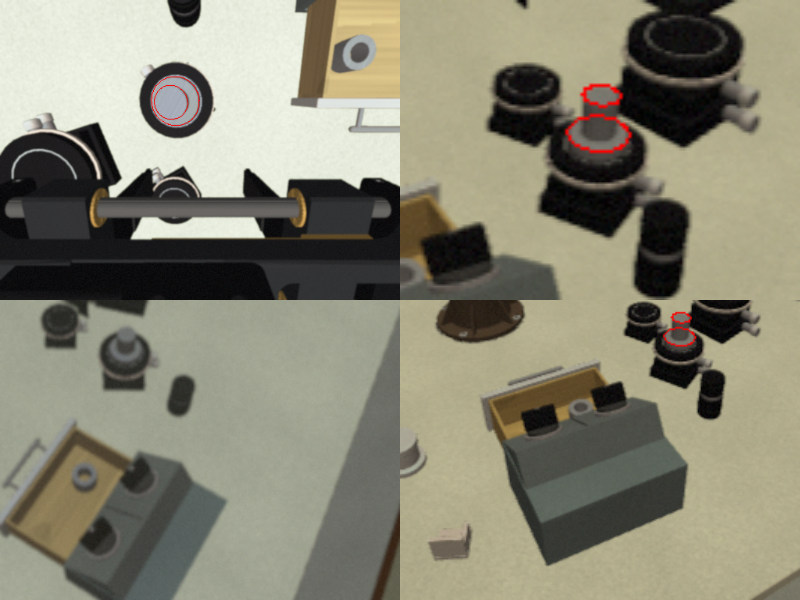

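The hub stands upright and centred: the overlay circles match its flange and boss in both views. The drawer is out with the collar inside, both wings lie across the slope, and the gripper is clear. I'm handing in.

```bash
python3 -c "
from cell import env
print(env.job_done())"
```

```text
the job is handed in; nothing more can be done
None
```

I handed the job in at about 22 s of the 72 s allowed; the interface returned no verdict. Both bolts are unscrewed until they stopped turning, the drawer is pulled out to its stop with the collar still inside, and the hub stands flange down and centred on the middle-sized platen, with the gripper clear of it.

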